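Draw a die insert with the quarter-turn puller

ROBOT

A 6-joint arm with a two-finger parallel gripper is mounted at the origin on the work surface. World frame = base frame: x ahead of the robot, y to its left, z up, the work surface at z = 0. Lengths are in m, angles in rad, forces in N, time in s.
With the tool pointing down it reaches from about 0.375 to 0.9 m from the base axis. Payload 3.1 kg.
Tool frame: the origin (TCP) lies midway between the tips of the shut fingers; the grasp point (between the pads) lies 19 mm behind it (ctrl.grasp_offset is the distance from the TCP to the grasp point, in m); z points along the fingers, y is the line along which they close (so a half turn about z gives the same grasp; the last joint's range is limited). The gripper opens to 85 mm and grips with 20 to 120 N. Pads are 22 mm wide; open, the fingers measure 114 mm over their backs; the gripper's body (76 mm by 85 mm) begins 54 mm behind the grasp point. The pads swing forward as they close: fully open they stand 13 mm farther back than shut.
Start: joints at [-1.298, 0.527, 1.433, -0, 1.181, -0.178], TCP at [0.273, -0.562, 0.205] pointing down, gripper open.
Joint ranges: [-3.08, 3.08], [-0.75, 2.2], [0.22, 2.44], [-1.43, 4.57], [0, 2.65], [-2.85, 2.85]. Speed limits (rad/s): [2.79, 2.79, 3.14, 3.14, 3.14, 3.14].

INTERFACE

Orientations are given as a unit quaternion [x, y, z, w].
In Python, from plant import ctrl, planner, snapshot, calibration, job, boxes_of, trace, landmark_of gives the robot as it stands. Calls block until the motion is done:
- ctrl.movep(position, orientation): joint-space move of the TCP to a pose.
- ctrl.movel(position, attitude=None, vel=0.15): straight line of the TCP; attitude=None keeps the orientation; vel is the mean speed in m/s.
- ctrl.set_joints(angles): joint-space move.
- ctrl.grip(opening, effort=None): opening from 0.0 (shut) to 1.0 (fully open); effort is the grip in N (None keeps the last); returns when the fingers have stopped.
- ctrl.hold(seconds).
- planner.solve_ik(position, orientation): joint angles nearest the present ones, or None.
- ctrl.get_state(): the state.
- snapshot(name): name is "scene" or "top" or "wrist"; returns (picture, depth): 400x640x3 uint8, red, green, blue; 400x640 float32, m along the optical axis (not along the pixel's ray), 0 where there is no reading.
- calibration(name): a dict with "mtx" (3x3 intrinsics, pixels), "xyz" and "rotation" of the camera in the world. Camera axes: x right, y up, looking along -z (the intrinsics and any distortion apply to the point x, -y, -z); pixel columns grow to the right and rows downward; lengths in m; the calibration is good to about 2 mm. The wrist camera is an equidistant fisheye: a pixel r from the principal point sees the ray r / f radians off the axis. A picture is of the moment at which its call begins: read the wrist's pose just before it. calibration takes no time and is no camera call; for the wrist camera it gives the pose at the moment of the call.
A pose or a line that the arm cannot do raises ctrl.PlanningError and nothing moves.
- job.job_done(): hands the job in; it is judged then, once.
Trained networks look in the newest picture that a camera, given by its name, has taken for a name from the list of things; names that differ only in an ending like _2 or _b are one class to them, and where a whole thing is asked for, a point or a joint stands for the part that bears it (a point fixed in the world has none). Each returns a list of dicts, best first, with "conf" (0 to 1); they miss things now and then, are a little off and sometimes report something else, mostly with a low value. They report only what shows in the picture. A call takes as long as a camera call. They do not tell look-alikes from the thing itself.
- boxes_of(camera, target): "location" ([x, y, z] in m, in world coordinates, good to about 4 mm: the middle of the surface that is visible of it).
- trace(camera, target): "region" (400x640 bool, what is visible of it).
- landmark_of(camera, target): "location" ([x, y, z] in m, in world coordinates, good to about 4 mm: a listed point, or the origin of a listed thing).
The state is a dict: "t": time; "joint_positions": joint angles; "joint_vel": joint speeds; "tau": joint torques, N m; "ee_pos": TCP position; "tcp_rot": TCP orientation; "force": force on the tool from outside, world axes, zero at the start; "torque": the same for the moment, N m; "grip_width": opening from 0.0 (shut) to 1.0 (fully open); "grip_force": force on a finger pad.
Only numpy, scipy, OpenCV 4.12 (cv2) and the standard library are available. Lean on these libraries where they do the work, as an engineer would, in place of code of your own. Each camera call takes 0.05 s, during which the arm holds its last target. There are 200 camera calls.

TASK

Take the paddle-handled puller out of the rack, screw it a quarter turn clockwise into the slotted insert while that insert is still home in the tilted die, and draw the insert straight out along its bore. Stand the insert upright on the rubber pad in the empty bay of the tray, letting go only once it rests there, and leave the puller screwed in. Leave the other rods, inserts, tray parts and everything else on the bench where they are.

Things in the scene. Friction and masses are not known exactly. Their poses are not given: they have to be found in the camera images.
- die_plate: Fixed steel plate, flat face tilted 30 deg from level towards the robot, 90 mm (x, up the slope) by 200 mm (y, level). Origin: face centre, 90 mm above the table; z points out of the face along the bores. Three square pockets, 46 mm wide, 40 mm deep, at y = -62, 0, 62 mm, each hold a 44 mm insert flush with the face; which is where varies.
- stand: Stand under the die plate, fixed, 200 mm wide (y). Origin on the table, 90 mm straight below the centre of the plate's face. It reaches 53 mm towards -x and 97 mm towards +x; the plate's high edge is 113 mm above the table.
- insert: The insert to draw: loose steel block 44 x 44 x 40 mm, about 0.45 kg, with a slot in its top face. Origin: centre of its underside; z points out through the slotted face. Starts home in one pocket, its axes along those of the die plate. The only slotted insert.
- slot (a point): Centre of the insert's slot at the top face (40 mm up its z); slot 30 mm along the insert's y, 12 mm along x. The puller goes in with its x along the insert's y (either way round); turned 90 deg clockwise (seen from the handle) its lugs lie along the insert's x, locked under sloping lips. Stops block a wrong-way turn and more than about 95 deg. Locked play: 1 mm axial, 6 deg in turn.
- puller: The puller: loose steel rod 128 mm long, 0.2 kg. Origin: centre of the lower tip; z up the rod. Foot: cross bar of lugs 26 (x) x 8 (y) x 7 mm high; 10 mm neck; flange 36 mm in diameter at z = 20 to 26 mm; 14 mm shank. Starts upright in a rack slot, hung by its flange, x along the row within 5 deg. Fully home, the flange is on the insert and the tip 20 mm above the insert's underside.
- paddle (a point): Grip point of the puller, 108 mm up from its tip, in the middle of its flat paddle handle, which is 40 mm (x) by 16 mm (y, pinch here) by 44 mm (z = 84 to 128 mm). Axes as the puller's.
- rack: Fixed aluminium rack 220 x 60 x 50 mm high. Origin: centre of its underside; its x runs along the row. Slots 30 x 12 mm (x by y), 25 mm deep, at x = -72, 0, +72 mm hold three rods. It can stand on either side of the die.
- tray: Fixed plastic tray 220 x 76 mm, floor 5 mm and walls 25 mm high over the table. Origin: centre of its underside; its x runs along the row of three bays, each 68 x 68 mm inside, centred at x = -72, 0, +72 mm. It can stand on either side of the die.
- pad: Thin black rubber pad 56 x 56 x 3 mm on the floor of the one empty tray bay, at its centre. Origin: centre of the pad's underside (pad top 8 mm above the table). x and y along the tray's. Fixed.
- blank_a: Bystander: plain solid insert 44 x 44 x 40 mm in another pocket, no slot. Origin: centre of underside.
- blank_b: Bystander: solid insert 44 x 44 x 40 mm with a round dark spot, 16 mm, no slot, in another pocket. Origin: centre of underside.
- ball_rod: Bystander: rod with a 30 mm ball handle, 120 mm tall from its tip, in another rack slot. Origin: lower tip.
- disc_rod: Bystander: rod with a flat round handle 40 mm in diameter, 98 mm tall from its tip, in another rack slot. Origin: lower tip.
- bush: Bystander: flanged brass bush 44 mm in diameter, 45 mm tall, standing in a tray bay. Origin: centre of underside.
- punch: Bystander: stepped steel punch 44 x 30 mm, 50 mm tall, standing in a tray bay. Origin: centre of underside.
- oil: Bystander: white bottle 54 mm in diameter, 165 mm tall, standing between the robot and the die. Origin: centre of underside.
- gauge: Bystander: dial gauge stand, base 50 x 50 mm, post 225 mm tall with an arm reaching 70 mm out along its x, 200 mm up, beyond the left (+y) end of the die. Origin: centre of underside.
- keys: Bystander: red block 50 x 50 mm with three upright hex keys, 113 mm tall, beyond the right (-y) end of the die. Origin: centre of underside.
- pinbox: Bystander: small open yellow box 50 x 50 x 35 mm, near the robot on the right. Origin: centre of underside.
- mallet: Bystander: hammer 0.2 m long and under 50 mm high lying near the robot on the left. Origin: on its underside.
There are look-alikes about, which are no part of the job. Leave any orange or purple look-alike of the insert alone.

How it is judged:
By the outcome, as a careful person would: the job done as asked, in the order asked, and still so for the second after the job is handed in, with the robot touching nothing.
It also fails if it takes over 64 s, if anything falls off the work surface, if the arm or the gripper's body presses on something with over 40 N, if the wrist force passes 120 N, or if a joint passes its speed limit or range.

## Working session

There is one attempt and no reset: what is moved stays moved. The work goes in short steps, each a Python script; the robot and the scene stay as the last script left them, time stands still between calls to the robot, and variables do not carry over. Pictures are saved under pics/ and viewed, at most 10 in all, crops included, and the job is handed in when it is done.

```bash
ls; mkdir -p pics; python3 - <<'E'
from plant import *
import cv2,numpy as np
for n in ["scene","top"]:
    p,d=snapshot(n); cv2.imwrite(f"pics/{n}0.png",p[:,:,::-1]); c=calibration(n); print(n,c)
    for t in ["die_plate","insert","slot","puller","paddle","rack","tray","pad","gauge","oil","keys","ball_rod","disc_rod"]:
        print(t,[(np.round(l["location"],3).tolist(),round(l["conf"],2)) for l in landmark_of(n,t)[:4]])
print(ctrl.get_state())
E
```

```text
pics
scene {'mtx': array([[455.83515254,   0.        , 318.25175806],
       [  0.        , 455.83515254, 200.64261644],
       [  0.        ,   0.        ,   1.        ]]), 'xyz': array([ 1.15708017, -0.39870474,  1.00380129]), 'rotation': array([0.29731006, 0.15316147, 0.44681374, 0.82976248])}
die_plate [([0.577, 0.05, 0.087], 0.56), ([0.455, -0.305, 0.034], 0.51)]
insert [([0.76, -0.054, 0.002], 0.97), ([0.474, 0.211, -0.001], 0.79), ([0.602, 0.109, 0.052], 0.5)]
slot [([0.757, -0.053, 0.041], 0.82), ([0.472, 0.211, 0.04], 0.7), ([0.586, 0.102, 0.094], 0.49)]
puller [([0.599, -0.325, 0.032], 0.95)]
paddle [([0.594, -0.329, 0.139], 0.72), ([0.578, 0.323, 0.005], 0.57)]
rack [([0.524, -0.316, 0.001], 0.93)]
tray [([0.506, 0.322, -0.004], 0.82)]
pad [([0.579, 0.32, 0.006], 0.53)]
gauge [([0.762, 0.221, -0.002], 0.76)]
oil [([0.406, 0.062, -0.003], 0.76)]
keys [([0.759, -0.208, 0.002], 0.68), ([0.596, -0.329, 0.142], 0.28)]
ball_rod [([0.53, -0.319, 0.032], 0.61), ([0.573, 0.048, 0.09], 0.2)]
disc_rod [([0.454, -0.306, 0.031], 0.87)]
top {'mtx': array([[410.23040531,   0.        , 32
[... 1053 characters left out ...]
 0.8)]
{'t': 1.4, 'joint_positions': array([-1.29753880e+00,  5.27506728e-01,  1.43270181e+00, -3.44679782e-05,
        1.18141244e+00, -1.78523512e-01]), 'joint_vel': array([-0.00041677, -0.00042089, -0.00073176, -0.00041506,  0.00058786,
        0.00021335]), 'tau': array([ 5.41129884e-04, -4.42316008e+01, -1.78411925e+01, -2.33483288e-04,
        9.37963123e-04,  1.56197206e-05]), 'ee_pos': array([ 0.27285099, -0.56226305,  0.20510568]), 'tcp_rot': array([ 9.74593574e-01,  2.23980725e-01, -1.65964214e-05, -1.33896998e-05]), 'force': array([-0.09335367,  0.59328081, -0.11821433]), 'torque': array([ 0.02964185, -0.00869816, -0.01681647]), 'grip_force': 0.0, 'grip_width': 1.0049208689493085}
```

View pics/scene0.png

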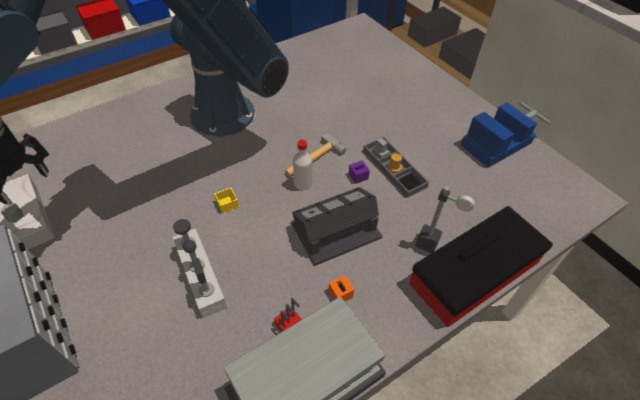

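View pics/top0.png

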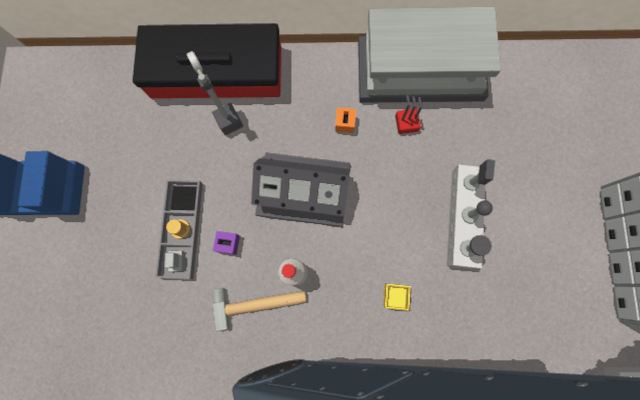

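Slotted candidates in the top picture are (270,187) in the die, orange (345,120) and purple (226,243). The steel one in the die's left pocket fits because it is home in the die and not coloured. For the puller, the candidates are the rods at (487,172), (484,208) and (480,245). The one at (487,172) fits because its handle is a flat paddle; the others are a ball and a disc. I'll check both in one enlarged crop and take measurements.

```bash
cat > h.py <<'E'
from plant import *
import numpy as np, cv2
from scipy.spatial.transform import Rotation as R
def q(z,y):  # tool quaternion from z axis and (approx) y axis
    z=np.array(z,float);z/=np.linalg.norm(z);y=np.array(y,float);y-=z*(y@z);y/=np.linalg.norm(y)
    return R.from_matrix(np.c_[np.cross(y,z),y,z]).as_quat()
def cloud(name,d,c):
    v,u=np.mgrid[:400,:640]; K=c["mtx"]; x=(u-K[0,2])/K[0,0]; y=(v-K[1,2])/K[1,1]
    if name=="wrist":
        r=np.hypot(x,y)+1e-9; s=np.tan(np.minimum(r,1.5))/r; x=x*s;y=y*s
    P=np.stack([x*d,-y*d,-d],-1)
    return P@R.from_quat(c["rotation"]).as_matrix().T+c["xyz"]
E
python3 - <<'E'
from h import *
p,d=snapshot("top"); c=calibration("top"); P=cloud("top",d,c)
np.savez("top.npz",p=p,d=d,P=P)
a=cv2.resize(p[150:230,240:355],None,fx=4,fy=4,interpolation=cv2.INTER_CUBIC)
b=cv2.resize(p[150:275,445:500],None,fx=2.56*1,fy=2.56,interpolation=cv2.INTER_CUBIC)
im=np.zeros((320,a.shape[1]+b.shape[1],3),np.uint8); im[:a.shape[0],:a.shape[1]]=a; im[:b.shape[0],a.shape[1]:]=b
cv2.imwrite("pics/crop1.png",im[:,:,::-1])
m=trace("top","die_plate")[0]["region"]&(d>0); X=P[m]; print("die pts",m.sum())
# RANSAC plane near 30deg
best=None;rng=np.random.default_rng(0)
for i in range(500):
    t=X[rng.choice(len(X),3,False)];n=np.cross(t[1]-t[0],t[2]-t[0]);n/=np.linalg.norm(n)+1e-12;n*=np.sign(n[2]) or 1
    if abs(np.degrees(np.arccos(n[2]))-30)>8: continue
    k=np.abs((X-t[0])@n)<.003
    if best is None or k.sum()>best.sum(): best=k
Y=X[best];ce=Y.mean(0);n=np.linalg.svd(Y-ce)[2][2];n*=np.sign(n[2]);print("n",n,np.degrees(np.arccos(n[2])),"yaw",np.degrees(np.arctan2(-n[1],-n[0])),"rms",((Y-ce)@n).std(),best.sum())
# outline
for n_ in ["insert","blank_a","blank_b"]:
    for t in trace("top",n_)[:3]:
        r=t["region"]&(d>0); print(n_,t["conf"],r.sum(),np.argwhere(r).mean(0)[::-1],P[r].mean(0))
print(calibration("wrist"))
E
```

```text
die pts 3202
n [-0.49400564  0.06602968  0.86694781] 29.894130474791847 yaw -7.6131330212964095 rms 0.0012909988612996167 2493
insert 0.96 484 [269.75413223 185.76652893] [0.58342003 0.10910686 0.08854609]
insert 0.91 450 [226.54       241.95111111] [0.47082312 0.20858795 0.03579625]
insert 0.81 454 [345.49118943 119.84581498] [ 0.75192838 -0.05438256  0.03346515]
blank_a 0.92 445 [328.83820225 193.08988764] [ 0.56634804 -0.01514783  0.09102162]
blank_a 0.7 452 [300.10619469 189.00663717] [0.57530081 0.0448574  0.09170874]
blank_b 0.92 445 [328.83820225 193.08988764] [ 0.56634804 -0.01514783  0.09102162]
blank_b 0.7 452 [300.10619469 189.00663717] [0.57530081 0.0448574  0.09170874]
{'mtx': array([[309.70691629,   0.        , 317.0515211 ],
       [  0.        , 309.70691629, 203.34727157],
       [  0.        ,   0.        ,   1.        ]]), 'xyz': array([ 0.34676889, -0.52524574,  0.37383458]), 'rotation': array([-0.13832047,  0.08722394, -0.5242806 ,  0.83569689])}
```

View pics/crop1.png

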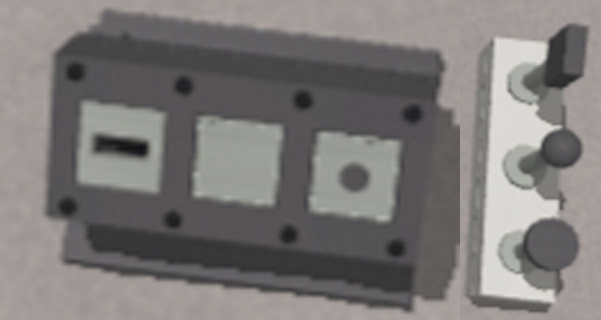

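The crop shows the steel slotted insert in the die's left pocket (slot at crop (122,147)) and the paddle handle at the far end of the rack (crop (567,55)), so both targets are confirmed. Next I'll check reachability for the whole sequence.

```bash
cat >> h.py <<'E'
yaw=np.radians(-7.7); Rd=R.from_euler('z',yaw)*R.from_euler('y',-np.pi/6); Xd,Yd,N=Rd.as_matrix().T  # die axes
slot=np.array([.5834,.1085,.0895]); rx=np.array([np.cos(np.radians(-7.8)),np.sin(np.radians(-7.8)),0]); ry=np.array([-rx[1],rx[0],0])
pad=np.array([.5785,.321,.008]); Z=np.array([0,0,1.])
G=.108-.019   # tip -> TCP along the rod
E
python3 - <<'E'
from h import *
print(ctrl.grasp_offset,Xd,Yd,N)
f=lambda p,o:(lambda s:None if s is None else np.round(s,2))(planner.solve_ik(p,o))
for s in (1,-1): print("rack",s,f([.5945,-.329,.119],q(-Z,s*ry)),f([.5945,-.329,.22],q(-Z,s*ry)))
for s in (1,-1):
    o=q(-N,s*Xd); o2=(R.from_quat(o)*R.from_euler('z',np.pi/2)).as_quat()
    for h in (-.02,.06): 
        p=slot+N*(G+h); print("ins",s,h,f(p,o),f(p,o2))
    p=slot+N*(G+.06)
for a in range(-180,180,90):
    y=R.from_euler('z',a-20,degrees=True).apply(ry); print("pad",a,f(pad+Z*(.02+G),q(-Z,y)))
E
```

```text
0.0187 [ 0.85821663 -0.11603544  0.5       ] [ 1.33986185e-01  9.90983200e-01 -6.93889390e-18] [-0.4954916   0.06699309  0.8660254 ]
rack 1 [-0.67  0.7   1.36 -0.    1.09 -2.1 ] [-0.67  0.59  1.27 -0.    1.28 -2.1 ]
rack -1 [-0.67  0.7   1.36 -0.    1.09  1.04] [-0.67  0.59  1.27 -0.    1.28  1.04]
ins 1 -0.02 [ 0.06  0.43  2.05 -0.59  0.17  0.75] [ 0.06  0.43  2.05 -0.59  0.17  2.32]
ins 1 0.06 [ 0.08  0.25  2.05 -0.32  0.34  0.49] [ 0.08  0.25  2.05 -0.32  0.34  2.06]
ins -1 -0.02 [ 0.06  0.43  2.05 -0.59  0.17 -2.39] [ 0.06  0.43  2.05 -0.59  0.17 -0.82]
ins -1 0.06 [ 0.08  0.25  2.05 -0.32  0.34 -2.65] [ 0.08  0.25  2.05 -0.32  0.34 -1.08]
pad -180 [ 0.34  0.68  1.41 -0.    1.05  2.39]
pad -90 [ 0.34  0.68  1.41 -0.    1.05  0.82]
pad 0 [ 0.34  0.68  1.41 -0.    1.05 -0.75]
pad 90 [ 0.34  0.68  1.41 -0.    1.05 -2.32]
```

```bash
cat > look.py <<'E'
from h import *
def shot(tag,names):
    ctrl.hold(.15)
    c=calibration("wrist"); p,d=snapshot("wrist"); P=cloud("wrist",d,c); out={}
    for n in names:
        out[n]=[t["region"] for t in trace("wrist",n)[:3]]
        print(tag,n,[np.round(l["location"],4).tolist()+[round(l["conf"],2)] for l in landmark_of("wrist",n)[:3]])
    np.savez(tag+".npz",p=p,d=d,P=P,mtx=c["mtx"],xyz=c["xyz"],rot=c["rotation"],**{n:np.array(v) for n,v in out.items()})
    cv2.imwrite(f"pics/{tag}.png",p[:,:,::-1]); return p,d,P,out
E
python3 - <<'E'
from look import *
for s,t in ((1,"rA"),(-1,"rB")):
    ctrl.movep([.5945,-.329,.25],q(-Z,s*ry)); print(ctrl.get_state()["t"],ctrl.get_state()["ee_pos"])
    p,d,P,o=shot(t,["puller","paddle"])
    m=(np.abs(P[...,2]-.158)<.006)&(d>0)&(np.hypot(P[...,0]-.5945,P[...,1]+.329)<.04)
    X=P[m]; r=cv2.minAreaRect((X[:,:2]*1000).astype(np.float32)); print(m.sum(),X.mean(0),"rect",r)
a=cv2.imread("pics/rA.png");b=cv2.imread("pics/rB.png")
cv2.imwrite("pics/rAB.png",np.hstack([cv2.resize(a,(400,250)),cv2.resize(b,(400,250))]))
E
```

```text
3.3333 [ 0.5940352  -0.32956105  0.24983891]
rA puller [[0.5979, -0.3254, 0.0317, 0.57], [0.4081, 0.059, -0.0034, 0.19]]
rA paddle [[0.6003, -0.3305, 0.1384, 0.78], [0.4524, -0.3102, 0.03, 0.74]]
764 [ 0.59567813 -0.32565405  0.15764456] rect ((596.4697265625, -326.074462890625), (16.492944717407227, 40.05211639404297), 79.3987045288086)
6.3833 [ 0.59450432 -0.3290207   0.25002296]
rB puller [[0.5955, -0.3285, 0.0271, 0.83], [0.4563, -0.3093, 0.0286, 0.23]]
rB paddle [[0.5976, -0.3284, 0.1407, 0.67]]
794 [ 0.59833836 -0.32583951  0.15761314] rect ((597.3220825195312, -325.7600402832031), (16.5841064453125, 39.75028610229492), 80.13284301757812)
```

View pics/rAB.png

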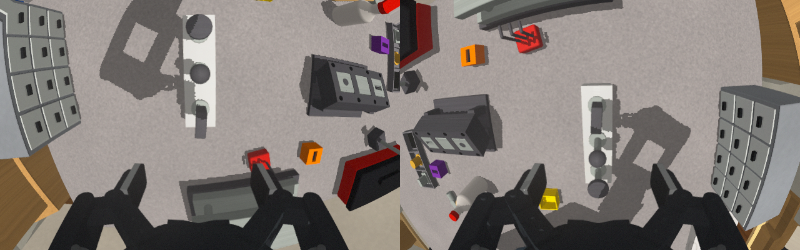

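The wrist views show the puller's paddle at about (201,122) in A and (597,112) in B. The two flipped views agree, giving a centre of (0.5969, -0.3259) and a yaw of about -10.2°. I'll measure the slot the same way before grasping.

```bash
cat > slotm.py <<'E'
from h import *
def rect(tag):
    z=np.load(tag+".npz"); P=z["P"];d=z["d"];p=z["p"];g=cv2.cvtColor(p,cv2.COLOR_RGB2GRAY)
    L=(P-slot)@np.c_[Xd,Yd,N]
    k=(d>0)&(np.abs(L[...,2])<.008)&(np.abs(L[...,0])<.04)&(np.abs(L[...,1]+.062)<.12)
    A=np.c_[L[k][:,:2],np.ones(k.sum())]; c=np.linalg.lstsq(A,L[k][:,2],rcond=None)[0]
    h=c[2]; print(tag,"plane",c,"n",k.sum())
    # intersect pixel rays with face plane
    o=z["xyz"]; D=P-o; t=(h-((o-slot)@N))/(D@N); Q=(o+D*t[...,None]-slot)@np.c_[Xd,Yd]
    res=[]
    ctr=[0,-.062,-.124]
    for j,y0 in enumerate(ctr):
        roi=(np.abs(Q[...,0])<.034)&(np.abs(Q[...,1]-y0)<.034)&(d>0)
        th,_=cv2.threshold(g[roi].reshape(-1,1),0,255,cv2.THRESH_OTSU)
        m=((roi&(g>th)).astype(np.uint8)); n,lab,st,_=cv2.connectedComponentsWithStats(m); i=1+st[1:,4].argmax()
        r=cv2.minAreaRect((Q[lab==i]*1000).astype(np.float32)); print(" insert",j,th,[np.round(x,2) for x in r])
        if j==0:
            b=cv2.fillPoly(np.zeros_like(m),[np.int32(cv2.boxPoints(cv2.minAreaRect(np.argwhere(lab==i)[:,::-1].astype(np.float32))))],1)
            b=cv2.erode(b,np.ones((5,5))); dk=(b>0)&(g<th); dk2=cv2.connectedComponentsWithStats(dk.astype(np.uint8)); i=1+dk2[2][1:,4].argmax()
            S=Q[dk2[1]==i]*1000; print(" slot",len(S),S.mean(0),[np.round(x,2) for x in cv2.minAreaRect(S.astype(np.float32))])
E
python3 - <<'E'
from look import *
import slotm
for s,t in ((-1,"dA"),(1,"dB")):
    ctrl.movep(slot+N*.20,q(-N,s*Xd)); print(ctrl.get_state()["t"],ctrl.get_state()["joint_positions"].round(2))
    shot(t,["slot"]); slotm.rect(t)
E
```

```text
9.9167 [ 0.1   0.13  2.04 -0.26  0.47 -2.71]
dA slot [[0.5848, 0.1061, 0.0916, 0.81], [0.7568, -0.0534, 0.0392, 0.73], [0.4687, 0.2065, 0.0413, 0.57]]
dA plane [ 8.72460021e-05 -7.49082565e-04  9.83354670e-04] n 10572
 insert 0 135.0 [array([-1.8 , -0.46]), array([43.77, 44.3 ]), np.float64(89.86)]
 slot 230 [-2.17584632 -0.97390322] [array([-2.42, -0.59]), array([28.75, 10.97]), np.float64(89.73)]
 insert 1 137.0 [array([ -1.92, -62.04]), array([43.11, 42.79]), np.float64(89.89)]
 insert 2 143.0 [array([  -1.49, -124.91]), array([42.4 , 42.88]), np.float64(89.99)]
12.8667 [ 0.1   0.13  2.04 -0.26  0.47  0.43]
dB slot [[0.5825, 0.1077, 0.0898, 0.85], [0.4684, 0.2082, 0.0456, 0.69], [0.7589, -0.0554, 0.0403, 0.67]]
dB plane [-0.00067579 -0.00146016  0.00089678] n 8631
 insert 0 129.0 [array([-2.31, -0.03]), array([43.88, 44.22]), np.float64(89.9)]
 slot 237 [nan nan] [array([-1.84,  0.11]), array([28.78, 11.06]), np.float64(89.88)]
 insert 1 131.0 [array([ -2.  , -62.29]), array([44.11, 43.06]), np.float64(89.9)]
 insert 2 129.0 [array([  -2.29, -123.86]), array([43.97, 44.52]), np.float64(89.91)]slotm.py:9: RuntimeWarning: divide by zero encountered in divide
  o=z["xyz"]; D=P-o; t=(h-((o-slot)@N))/(D@N); Q=(o+D*t[...,None]-slot)@np.c_[Xd,Yd]
slotm.py:9: RuntimeWarning: invalid value encountered in multiply
  o=z["xyz"]; D=P-o; t=(h-((o-slot)@N))/(D@N); Q=(o+D*t[...,None]-slot)@np.c_[Xd,Yd]
```

```bash
sed -i 's/^G=.*/G=.089; slot=slot-Xd*.0021-Yd*.00024+N*.0014/' h.py
cat >> h.py <<'E'
def F():
    s=ctrl.get_state(); return s
E
python3 - <<'E'
from h import *
a=np.radians(-10.2); py=np.array([-np.sin(a),np.cos(a),0]); o=q(-Z,-py); c=np.array([.5969,-.3259,0])
ctrl.movep(c+Z*.25,o); ctrl.movel(c+Z*.119,vel=.12)
s=F(); print(s["t"],s["ee_pos"],s["force"])
ctrl.grip(0.0,90); s=F(); print(s["t"],"grip",s["grip_width"],s["grip_force"],s["force"],s["torque"],s["joint_positions"].round(2))
ctrl.movel(c+Z*.21,vel=.1); ctrl.hold(.2); s=F(); print(s["t"],"lift",s["grip_width"],s["force"],s["torque"])
from look import shot
p,d=snapshot("scene"); boxes=trace("scene","puller")
pt=cloud("scene",d,calibration("scene"))
m=boxes[0]["region"]&(d>0); X=pt[m]-c; print(boxes[0]["conf"],m.sum(),X.min(0),X.max(0))
y0,x0=np.argwhere(m).min(0);cv2.imwrite("pics/held.png",cv2.resize(p[max(0,y0-40):y0+90,max(0,x0-70):x0+90],None,fx=4,fy=4)[:,:,::-1])
E
```

```text
16.125 [ 0.59754133 -0.32632473  0.12000957] [-0.04085446 -0.0370591   0.53863468]
16.775 grip 0.15471578902822739 90.11160135269165 [0.00878614 0.21889985 1.7787092 ] [-0.03661232 -0.02443972  0.01127463] [-0.66  0.7   1.36 -0.    1.09  1.09]
18.0333 lift 0.15538645097901344 [ 0.11245545  0.57563763 -1.8600351 ] [ 0.0119922   0.01274972 -0.06411387]
0.79 467 [-0.13629474 -0.01659339  0.04930002] [0.02306043 0.02643614 0.2732079 ]
```

View pics/held.png

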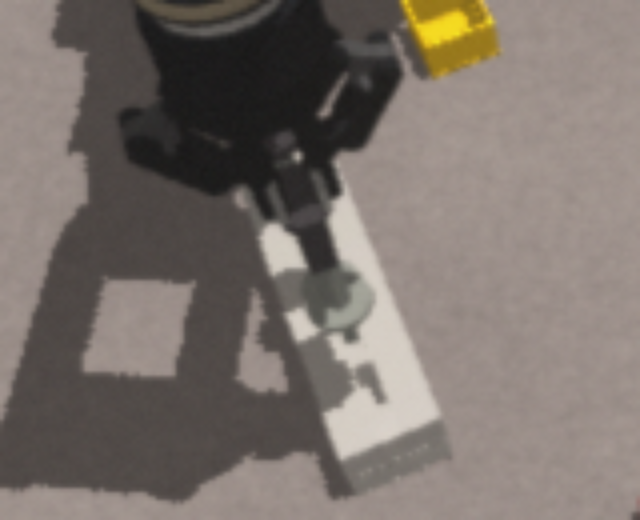

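The picture shows the puller held upright at (320,240), clear of the rack. Now for a guarded insertion.

```bash
python3 - <<'E'
from h import *
s=F(); ctrl.movel(s["ee_pos"]+Z*.07,vel=.15)
o=q(-N,Xd); ctrl.movep(slot+N*(G+.04),o); ctrl.hold(.3)
s=F(); print(s["t"],s["joint_positions"].round(2),(s["ee_pos"]-slot-N*(G+.04)).round(4)); f0=s["force"];t0=s["torque"]
for h in (.004,0,-.004,-.008,-.012,-.016,-.018,-.019,-.020,-.021,-.022):
    ctrl.movel(slot+N*(G+h),o,vel=.03); s=F(); f=np.c_[Xd,Yd,N].T@(s["force"]-f0); e=np.c_[Xd,Yd,N].T@(s["ee_pos"]-slot)
    print(round(s["t"],2),h,"f",f.round(1),"tq",(np.c_[Xd,Yd,N].T@(s["torque"]-t0)).round(2),"e",(e*1000).round(1))
    if np.linalg.norm(f)>12: break
np.savez("base.npz",f0=f0,t0=t0)
E
```

```text
20.75 [ 0.08  0.29  2.06 -0.37  0.3   0.54] [ 0.0005 -0.0005  0.    ]
22.1 0.004 f [-0.5 -1.   0.8] tq [-0.09  0.01 -0.05] e [ 0.1  0.  93.2]
22.38 0 f [0.6 0.1 0.4] tq [ 0.01 -0.01  0.  ] e [-0.1 -0.  88.8]
22.67 -0.004 f [0.6 0.2 1.1] tq [-0.04 -0.01 -0.03] e [-0.1 -0.  84.8]
22.95 -0.008 f [0.7 0.5 0.1] tq [-0.01  0.01 -0.01] e [-0.1 -0.  80.8]
23.23 -0.012 f [ 0.5  0.1 -0.1] tq [ 0.   -0.03  0.03] e [-0.1 -0.  76.8]
23.52 -0.016 f [ 0.4 -0.8  1.1] tq [-0.05 -0.03 -0.03] e [-0.1 -0.  72.8]
23.77 -0.018 f [-0.4 -0.6  0.2] tq [-0.06 -0.08 -0.02] e [-0.1 -0.  70.9]
24.02 -0.019 f [-0.1 -0.3  0.6] tq [ 0.01  0.01 -0.  ] e [ 0. -0. 70.]
24.27 -0.02 f [ 0.3 -0.6  0.5] tq [-0.02 -0.04 -0.  ] e [-0. -0. 69.]
24.52 -0.021 f [ 1.  -1.3  6.6] tq [-0.04 -0.08  0.02] e [ 0.2  0.1 68.5]
24.77 -0.022 f [ 1.  -1.4 17.5] tq [-0.15  0.01 -0.03] e [ 0.2  0.1 68.4]
```

It went in cleanly and the flange seated with about 17 N. I'll back off to light contact and turn in steps.

```bash
python3 - <<'E'
from h import *
b=np.load("base.npz");f0=b["f0"];t0=b["t0"];M=np.c_[Xd,Yd,N].T
o=R.from_quat(q(-N,Xd)); p=slot+N*(G-.0206)
ctrl.movel(p,o.as_quat(),vel=.03)
for a in (10,25,40,55,70,80,86,90):
    ctrl.movel(p,(o*R.from_euler('z',a,degrees=True)).as_quat(),vel=.05); s=F(); f=M@(s["force"]-f0)
    act=np.degrees((o.inv()*R.from_quat(s["tcp_rot"])).as_rotvec()[2])
    print(round(s["t"],2),a,round(act,1),"f",f.round(1),"tq",(M@(s["torque"]-t0)).round(2),"e",((M@(s["ee_pos"]-slot))*1000).round(1),"gw",round(s["grip_width"],3))
    if np.linalg.norm(f)>30 or abs((M@(s["torque"]-t0))[2])>1.5: print("STOP");break
E
```

```text
25.34 10 9.9 f [ 1.4 -1.4  7.6] tq [-0.1   0.   -0.02] e [-0.1 -0.1 68.5] gw 0.161
25.75 25 24.8 f [-0.5 -0.5  7.9] tq [-0.11  0.11 -0.  ] e [-0.3 -0.1 68.4] gw 0.156
26.16 40 39.8 f [ 0.3 -0.   8.7] tq [ 0.05  0.15 -0.03] e [-0.1  0.1 68.4] gw 0.159
26.57 55 54.8 f [ 0.2 -0.4  7.4] tq [ 0.09  0.09 -0.07] e [ 0.1  0.1 68.4] gw 0.154
26.98 70 69.8 f [ 0.  -0.2  8.1] tq [ 0.04  0.01 -0.07] e [ 0.2  0.1 68.5] gw 0.158
27.3 80 79.8 f [-0.1  0.6  8.9] tq [ 0.06 -0.02 -0.09] e [ 0.3  0.2 68.5] gw 0.159
27.56 86 85.8 f [-0.   0.5  9.1] tq [ 0.09 -0.02 -0.06] e [ 0.3  0.2 68.4] gw 0.158
27.81 90 89.8 f [-0.5  1.3  8.3] tq [ 0.07 -0.03 -0.08] e [ 0.3  0.2 68.5] gw 0.156
```

```bash
python3 - <<'E'
from h import *
b=np.load("base.npz");f0=b["f0"];t0=b["t0"];M=np.c_[Xd,Yd,N].T
o=(R.from_quat(q(-N,Xd))*R.from_euler('z',92,degrees=True)).as_quat()
ctrl.grip(0.0,115); p=slot+N*(G-.0206)
for u in (0,.001,.002,.004,.010,.02,.03,.04,.06):
    ctrl.movel(p+N*u,o,vel=.04); s=F(); f=M@(s["force"]-f0)
    print(round(s["t"],2),u,"f",f.round(1),"tq",(M@(s["torque"]-t0)).round(2),"e",((M@(s["ee_pos"]-slot))*1000).round(1),s["joint_positions"].round(2)[3:])
    if np.linalg.norm(f)>45: print("STOP");break
p,d=snapshot("scene"); cv2.imwrite("pics/drawn.png",cv2.resize(p[130:270,240:440],None,fx=4,fy=4)[:,:,::-1])
# tray geometry from top
p,d=snapshot("top"); P=cloud("top",d,calibration("top"));np.savez("top2.npz",p=p,d=d,P=P)
for n in ("tray","pad"):
    t=trace("top",n)
    for r in t[:2]:
        m=r["region"]; X=P[m&(d>0)]; print(n,r["conf"],m.sum(),X.mean(0),cv2.minAreaRect((X[:,:2]*1000).astype(np.float32)))
E
```

```text
28.27 0 f [-1.1  0.4  9.2] tq [ 0.1   0.01 -0.08] e [ 0.4  0.2 68.5] [-0.6   0.17  2.37]
28.52 0.001 f [-0.5 -0.6  0.3] tq [-0.01 -0.02 -0.04] e [ 0.1 -0.1 68.9] [-0.6   0.17  2.37]
28.77 0.002 f [-0.1 -0.9 -5.7] tq [-0.04 -0.05 -0.02] e [-0.1 -0.1 69.9] [-0.59  0.17  2.36]
29.02 0.004 f [ 0.2  0.4 -5.6] tq [-0.07 -0.03  0.03] e [-0.1 -0.1 72.3] [-0.58  0.18  2.35]
29.32 0.01 f [ 0.3 -1.  -2.6] tq [-0.06 -0.   -0.04] e [-0.   0.  78.7] [-0.55  0.19  2.32]
29.73 0.02 f [ 0.3  0.  -3. ] tq [-0.05  0.01  0.02] e [ 0.   0.  88.6] [-0.5   0.21  2.27]
30.12 0.03 f [ 0.2 -0.4 -2.7] tq [-0.04  0.03 -0.02] e [ 0.   0.  98.7] [-0.46  0.23  2.23]
30.52 0.04 f [-0.2  0.3 -3. ] tq [ 0.05  0.13 -0.01] e [-0.000e+00  1.000e-01  1.088e+02] [-0.43  0.25  2.2 ]
31.18 0.06 f [-2.1  0.3 -4.5] tq [-0.04  0.7   0.  ] e [-1.000e-01 -0.000e+00  1.286e+02] [-0.37  0.29  2.14]
tray 0.95 1954 [0.51440782 0.32655722 0.01644841] ((506.4670715332031, 262.7071838378906), (217.51806640625, 227.2462921142578), 88.05660247802734)
tray 0.61 618 [ 0.75123741 -0.1991931   0.03967263] ((761.9784545898438, -205.56065368652344), (63.93220520019531, 61.50547790527344), 7.0842671394348145)
pad 0.68 560 [0.57603092 0.31878373 0.00948145] ((577.150146484375, 318.9421691894531), (57.004886627197266, 56.69425964355469), 0.07496968656778336)
```

View pics/drawn.png

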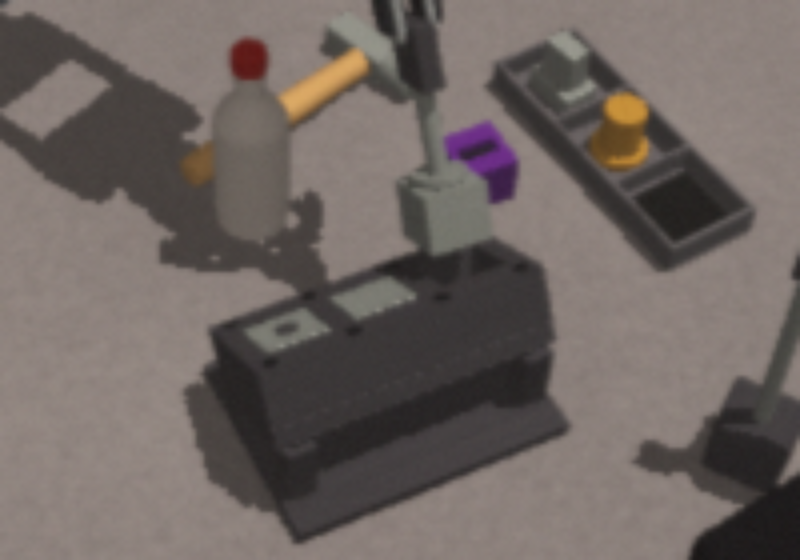

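The picture shows the insert hanging on the puller at (445,210), clear of its now empty pocket at (470,265), with the blanks still home. The empty bay with the pad is at (690,205). Next I'll set it upright, carry it over and lower with force guarding.

```bash
python3 - <<'E'
from h import *
s=F(); o=q(-Z,[-.02,-1,0]); p0=s["ee_pos"]
ctrl.movel(p0+Z*.08,vel=.15)
ctrl.movel(p0+Z*.12,o,vel=.06); s=F(); print(s["t"],s["joint_positions"].round(2))
c=np.array([.5775,.3193,0])
ctrl.movel(c+Z*.25,o,vel=.18); ctrl.hold(.4); s=F(); print(s["t"],"f",s["force"],"tq",s["torque"],s["ee_pos"])
ctrl.movel(c+Z*.16,o,vel=.1); ctrl.hold(.2)
pt,d=snapshot("scene"); cv2.imwrite("pics/over.png",cv2.resize(pt[110:210,340:450],None,fx=5,fy=5)[:,:,::-1])
s=F(); print(s["t"],"f",s["force"],s["torque"])
E
```

```text
32.9083 [ 0.01  0.28  1.51 -0.    1.35  1.6 ]
34.6917 f [ 0.05784111 -0.28706512 -6.53904594] tq [0.01542058 0.0249886  0.02508183] [0.5775876  0.31901844 0.25022313]
35.9917 f [ 0.29502407 -0.84371925 -7.69693467] [ 0.00031277  0.02162953 -0.01934931]
```

View pics/over.png

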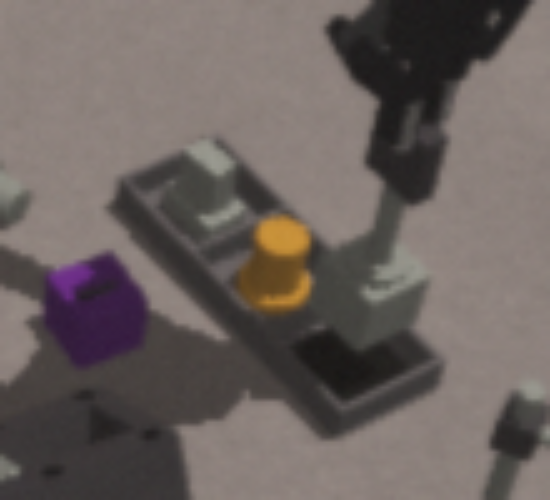

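The picture shows the insert upright above the pad bay at (365,330), aligned with the tray and clear of the bush. Lowering now.

```bash
python3 - <<'E'
from h import *
o=q(-Z,[-.02,-1,0]); c=np.array([.5775,.3193,0]); f0=F()["force"][2]
ctrl.movel(c+Z*.124,o,vel=.06)
for z in np.arange(.122,.112,-.001):
    ctrl.movel(c+Z*z,o,vel=.02); s=F(); f=s["force"]; print(round(s["t"],2),round(z,3),f.round(1),s["torque"].round(2),(s["ee_pos"]*1000).round(1))
    if f[2]-f0>13: break
ctrl.hold(.3); print(F()["force"].round(1))
E
```

```text
36.99 0.122 [-0.7 -0.4 -6.4] [-0.07  0.    0.02] [577.5 319.4 122.3]
37.24 0.121 [ 0.5 -0.  -7.6] [ 0.02 -0.01  0.02] [577.4 319.3 121. ]
37.49 0.12 [-0.4  0.8 -6.9] [ 0.03 -0.02 -0.04] [577.4 319.3 119.9]
37.74 0.119 [-0.7  0.  -6.8] [ 0.01 -0.09  0.06] [577.5 319.3 119. ]
37.99 0.118 [ 0.  -0.7 -4.2] [-0.06  0.17 -0.02] [577.7 319.3 118.4]
38.24 0.117 [-0.5  0.9 -1.1] [-0.02  0.23 -0.04] [577.8 319.5 117.6]
38.49 0.116 [-1.8 -0.2  5.9] [-0.2   0.47  0.  ] [578.1 319.5 117.5]
[-2.7 -0.4  6.3]
```

It rests on the pad, with the flange bearing on the insert. Releasing and retreating.

```bash
python3 - <<'E'
from h import *
o=q(-Z,[-.02,-1,0]); c=np.array([.5775,.3193,0])
ctrl.grip(.6); ctrl.hold(.2); print(F()["force"].round(1))
ctrl.movel(c+Z*.20,o,vel=.06); ctrl.movel(c+Z*.30,o,vel=.15); ctrl.movel([.42,.05,.35],o,vel=.2)
ctrl.hold(.3); s=F(); print(s["t"],s["force"].round(1))
p,d=snapshot("scene"); cv2.imwrite("pics/end.png",cv2.resize(p[100:320,150:470],None,fx=2.5,fy=2.5)[:,:,::-1])
for n in ("puller","paddle","insert","slot","ball_rod","disc_rod"): print(n,[np.round(l["location"],3).tolist()+[round(l["conf"],2)] for l in landmark_of("scene",n)[:3]])
E
```

```text
[ 0.1 -0.4  0.3]
43.8417 [ 0.4 -0.   0.3]
puller [[0.58, 0.32, 0.028, 0.68]]
paddle [[0.406, 0.064, -0.003, 0.34]]
insert [[0.757, -0.058, 0.001, 0.97], [0.476, 0.209, 0.001, 0.9], [0.578, 0.32, 0.008, 0.66]]
slot [[0.578, 0.315, 0.05, 0.65], [0.758, -0.054, 0.039, 0.58], [0.476, 0.211, 0.037, 0.56]]
ball_rod [[0.528, -0.317, 0.03, 0.79]]
disc_rod [[0.452, -0.307, 0.031, 0.66]]
```

View pics/end.png

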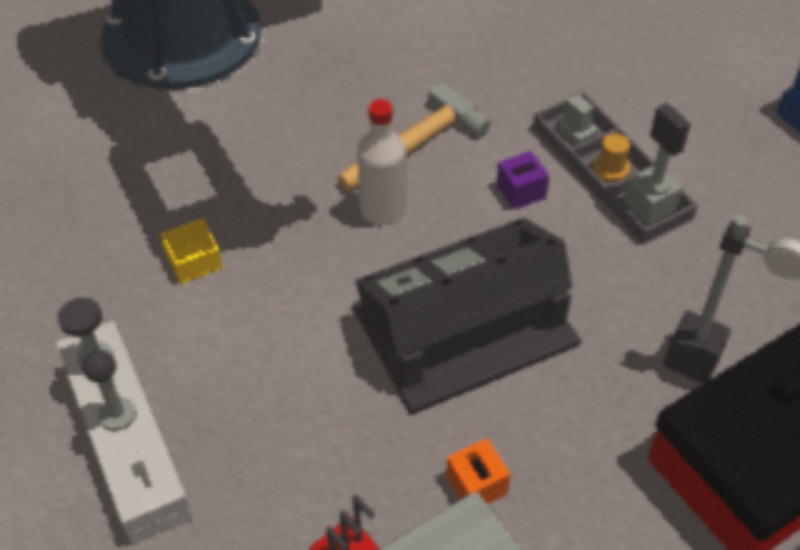

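The picture shows the insert standing upright on the pad in its bay at (655,195) with the puller upright in it, its paddle at (670,128). The other rods, blanks, tray parts and look-alikes have not moved. Handing in.

```bash
python3 -c "
from plant import job
print(job.job_done())"
```

```text
the job is handed in; nothing more can be done
None
```

The job is handed in at about 44 s: the insert stands upright on the pad with the puller still screwed in, and the final picture shows everything else where it was (no verdict was returned).

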